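# Shut down the glaze mixer and take off the wide pot's cap

### The job

Shut the glaze mixer down on its keypad by pressing the keys fully in one at a time, first the left, then the right, then the middle one, letting each spring back before the next (left and right as seen from the robot). Then take the cap off the wide-bellied pot: its lock may be left- or right-handed, so try turning it, and if it stops almost at once turn it the other way until it stops free, then lift it straight up. Finish while still holding the cap level and still in the gripper about 10 cm above its pot's mouth; leave the slim pot's cap and everything else on the table where it is.

Things in the scene. Friction and masses are not known exactly. Their poses are not given: they have to be found in the camera images.
- keypad: Grey keypad console fixed on the table in front of the mixer, 60 (x) x 170 (y) x 30 mm high. Origin: centre of its underside, on the table. Three identical white keys stand on top in a row along its y axis, 52 mm apart; +y is the left as seen from the robot.
- key_left (a joint): The left key of the keypad. Spring key, dia 26 mm, top standing 10 mm above its dia 42 mm collar (collar 12 mm above the console); joint value = how far it is pushed in, 0 up to 0.006 m fully down; pushing starts at about 1.5 N and fully down takes about 5 N; it springs back up.
- key_middle (a joint): The middle key of the keypad. Spring key, dia 26 mm, top standing 10 mm above its dia 42 mm collar (collar 12 mm above the console); joint value = how far it is pushed in, 0 up to 0.006 m fully down; pushing starts at about 1.5 N and fully down takes about 5 N; it springs back up.
- key_right (a joint): The right key of the keypad. Spring key, dia 26 mm, top standing 10 mm above its dia 42 mm collar (collar 12 mm above the console); joint value = how far it is pushed in, 0 up to 0.006 m fully down; pushing starts at about 1.5 N and fully down takes about 5 N; it springs back up.
- key_left_top (a point): Centre of the top face of the left key; it moves down with the key.
- key_middle_top (a point): Centre of the top face of the middle key; it moves down with the key.
- key_right_top (a point): Centre of the top face of the right key; it moves down with the key.
- mixer: Grey, steel-topped glaze mixer, a fixed low deck 130 (x) x 340 (y) x 40 mm high that carries the two pots and a cup. Origin: centre of its underside, on the table.
- pot_wide: The wide-bellied aluminium pot, fixed on the mixer's deck at its left or right station (92 mm from the deck's centre). Origin: centre of its underside. Belly dia 106 mm, a neck of dia 64 mm (bore 49 mm) whose rim is 125 mm above the origin.
- cap_wide: Locking cap, grey disc with a black grip bar, of the wide pot, loose, about 0.14 kg (varies 0.7 to 1.4 times). Origin: centre of the underside of its 72 mm dia, 8 mm thick disc, which rests on the pot's rim. z up along the cap's axis. On the disc stands a grip bar 46 mm long (cap's x axis) and 14 mm wide (cap's y axis), from 8 to 41 mm above the origin.
- cap_wide_bar (a point): Centre of the cap's grip bar, on the cap's axis 30 mm above the cap's origin and 22 mm above the disc's top face; its axes are the cap's. Pinch the bar here from above across its 14 mm, fingertips just clear of the disc.
- cap_wide_foot (a point): Lowest point of the cap on its axis, 24 mm below the cap's origin, hidden in the neck: under the disc are a 45 mm dia plug 8 mm deep and a stem with a 39 x 8 mm crossbar, parallel to the grip bar. Shut, the crossbar is caught under a slotted plate in the neck and the cap lifts only 2 mm.
- pot_wide_mouth (a point): Centre of the wide pot's rim. The lock in it has either hand, not visible. Shut, the cap turns only 0.05 to 0.2 rad the wrong way to a hard stop. The right way it turns 1.0 to 1.15 rad to a hard stop and lifts freely from 0.1 rad short of that stop on. Between stops it turns with under 0.1 N m; 0.3 N m is plenty to feel a stop.
- pot_slim: The slim straight-sided aluminium pot, dia 68 mm, with the same neck and rim height, fixed at the other station. Not to be opened. Origin: centre of its underside.
- cap_slim: The cap of the slim pot, same shape and origin as the other cap; to be left alone.
- cup: Small clay cup, dia 44 mm, 50 mm high, standing loose on the mixer's deck midway between the pots. Origin: centre of its underside. Leave alone.
- bowl: Clay bowl, dia 110 mm, 50 mm high, loose on the table on the right. Origin: centre of its underside. Leave alone.
- vase: Clay vase, dia 72 mm, 105 mm high, loose on the table on the left. Origin: centre of its underside. Leave alone.
- brush: Brush lying loose on the table, on the left of the keypad. Leave alone.
- spatula: Spatula lying loose on the table, on the right. Leave alone.
- prop: White kiln prop, an upright tube dia 48 mm, 60 mm high, loose on the left. Origin: centre of its underside. Leave alone.
- block: Wooden block 70 x 50 x 30 mm, loose on the table behind the mixer. Origin: centre of its underside. Leave alone.
Not all that is in view belongs to the job. Leave any green or orange look-alike of the cap_wide alone.

How it is judged:
On the way, in this order (a step that is already met when the one before it is completed fails the run):
1. the left key is pressed in, alone (value of joint key_left above 0.004 m and value of joint each of key_middle, key_right below 0.002 m), for 0.05 s.
2. then the right key is pressed in, alone (value of joint key_right above 0.004 m and value of joint each of key_left, key_middle below 0.002 m), for 0.05 s.
3. then the middle key is pressed in, alone (value of joint key_middle above 0.004 m and value of joint each of key_left, key_right below 0.002 m), for 0.05 s.
4. then the wide pot's cap is lifted off, held in the fingers (z of cap_wide in the frame of pot_wide above 0.165 m and contact force between cap_wide and the fingers above 2 N), for 0.2 s.
At the end, for the whole second after the job is handed in: The wide pot's cap is held still in the fingers (over 2 N), level within 20 degrees, 60 to 175 mm above the pot's rim and within 80 mm sideways of the pot's axis, not touching the pot (nothing else there is that high); the keys are up, the slim pot's cap is on its pot (z of cap_wide in the frame of pot_wide between 0.185 and 0.3 m and horizontal distance between cap_wide and pot_wide below 0.08 m and angle between cap_wide's own z axis and vertical below 0.35 rad and contact force between cap_wide and the fingers above 2 N and contact force between cap_wide and pot_wide below 0.1 N and linear speed of cap_wide below 0.03 m/s and angular speed of cap_wide below 0.3 rad/s and value of joint each of key_left, key_middle, key_right below 0.002 m and distance of cap_slim from where it was at the start of the episode below 0.012 m); the arm keeps its last pose, push and grip.
It fails at once if two keys pressed in at once (value of joint each of key_left, key_middle above 0.004 m or value of joint each of key_middle, key_right above 0.004 m or value of joint each of key_left, key_right above 0.004 m).
It fails at once if the slim pot's cap is lifted (distance of cap_slim from where it was at the start of the episode above 0.012 m).
It fails at once if a bystander is pushed more than 3 cm (distance of any of cup, bowl, vase, brush, spatula, prop, block from where it was at the start of the episode above 0.03 m).
It fails at once if a standing bystander is knocked over (angle between any of cup, bowl, vase, prop's own z axis and vertical above 0.6 rad).
It also fails if it takes over 56 s, if anything falls off the work surface, if the arm or the gripper's body presses on something with over 40 N, if the wrist force passes 120 N, or if a joint passes its speed limit or range.

### The arm

A 6-joint arm with a two-finger parallel gripper is mounted at the origin on the work surface. World frame = base frame: x ahead of the robot, y to its left, z up, the work surface at z = 0. Lengths are in m, angles in rad, forces in N, time in s.
With the tool pointing down it reaches from about 0.4 to 0.925 m from the base axis. Payload 12.5 kg.
Tool frame: the origin (TCP) lies midway between the tips of the shut fingers; the grasp point (between the pads) lies 19 mm behind it; z points along the fingers, y is the line along which they close (so a half turn about z gives the same grasp; the last joint's range is limited). The gripper opens to 95 mm and grips with 3 to 60 N. Pads are 20 mm wide; open, the fingers measure 119 mm over their backs; the gripper's body (75 mm by 180 mm) begins 59 mm behind the grasp point.
Start: joints at [1.197, 0.491, 1.559, -0, 1.092, -0.106], TCP at [0.165, 0.603, 0.215] pointing down, gripper open.
Joint ranges: [-3.1, 3.1], [-0.84, 2.19], [0.05, 2.79], [-1.13, 4.28], [0.06, 2.93], [-2.69, 2.69]. Speed limits (rad/s): [2.22, 2.22, 2.79, 3.14, 3.14, 3.14].

### API

Orientations are given as a unit quaternion [x, y, z, w].
In Python, from rig import sensors, eyes, ctrl gives the robot as it stands.
- The arm moves only by the shell command python3 -m crank 'ROWS' [FORCE]. ROWS is JSON, a list of rows, each a list of 3 entries, a list of its own where there are three numbers: the opening, from 0 (shut) to 1 (fully open), then the shift along the tool's x, y, z in m, then the turn about the tool's z in rad. A call has 1 to 20 rows; each row is the pose to reach, as a shift and turn from the pose commanded when the call began, along the tool's axes at that moment; what a row does not reach only later rows make up. A row lasts 1/8 s, in which the tool goes at most 62.5 mm and 10.7 degrees, less where a joint would pass 70% of its speed; a pose out of reach is approached as far as the arm can. A call with a gripper value outside its range is refused whole. The fingers move at their own pace and stop on an object; FORCE is the grip in N (left out, the last holds). Time passes only in rows, so rows that repeat a pose let the fingers close. It gives the time, the measured TCP pose, the force, the opening and the grip force at its end, in the units of the state.
- sensors.get_obs(): the state, without advancing time (a new reading comes with each control period).
- eyes.capture(name): name is "scene" or "top"; returns the picture (384x512x3 uint8, red, green, blue); there is no depth.
- eyes.calibration(name): a dict with "camera_matrix" (3x3 intrinsics, pixels), "world_from_camera" (4x4, takes a point from camera to world coordinates). Camera axes: x right, y up, looking along -z (the intrinsics and any distortion apply to the point x, -y, -z); pixel columns grow to the right and rows downward; lengths in m; the calibration is good to about 2 mm. A picture is of the moment at which its call begins. calibration takes no time and is no camera call.
- ctrl.finish_job(): hands the job in; it is judged then, once.
The state is a dict: "t": time; "joint_pos": joint angles; "joint_velocities": joint speeds; "tau": joint torques, N m; "position": TCP position; "tcp_rot": TCP orientation; "contact_force": force on the tool from outside, world axes, zero at the start; "torque": the same for the moment, N m; "width": opening from 0.0 (shut) to 1.0 (fully open); "finger_force": force on a finger pad.
Only numpy, scipy, OpenCV 4.12 (cv2) and the standard library are available. Lean on these libraries where they do the work, as an engineer would, in place of code of your own. Each camera call takes 0.05 s, during which the arm holds its last target. There are 200 camera calls.

## Working session

There is one attempt and no reset: what is moved stays moved. The work goes in short steps, Python scripts to look and compute and a shell command to move; the robot and the scene stay as the last step left them, time stands still between calls to the robot, and variables do not carry over. Pictures are saved under pics/ and viewed, at most 10 in all, crops included, and the job is handed in when it is done.

```bash
ls; mkdir -p pics; python3 - <<'E'
from rig import sensors, eyes
import cv2,numpy as np
np.set_printoptions(precision=4,suppress=True)
for n in("scene","top"):
    cv2.imwrite(f"pics/{n}0.png",cv2.resize(eyes.capture(n)[:,:,::-1],(800,600),interpolation=cv2.INTER_CUBIC))
    c=eyes.calibration(n);print(n,c.keys(),np.array(c["camera_matrix"]),np.array(c["world_from_camera"]))
o=sensors.get_obs();print(o)
E
```

```text
pics
scene dict_keys(['camera_matrix', 'world_from_camera']) [[350.467    0.     251.6325]
 [  0.     350.467  190.6657]
 [  0.       0.       1.    ]] [[-0.0485 -0.5974  0.8005  1.2937]
 [ 0.9987 -0.0176  0.0474  0.0456]
 [-0.0142  0.8017  0.5975  0.6858]
 [ 0.      0.      0.      1.    ]]
top dict_keys(['camera_matrix', 'world_from_camera']) [[435.7048   0.     263.6802]
 [  0.     435.7048 193.4602]
 [  0.       0.       1.    ]] [[-0.0046  0.9875 -0.1575  0.338 ]
 [-0.9999 -0.0061 -0.0086  0.0116]
 [-0.0095  0.1575  0.9875  1.4185]
 [ 0.      0.      0.      1.    ]]
{'t': 0.1, 'joint_pos': array([ 1.1974,  0.4915,  1.5594, -0.    ,  1.0917, -0.1056]), 'joint_velocities': array([ 0.0001, -0.004 , -0.0017,  0.0003,  0.0014,  0.0008]), 'tau': array([  0.0028, -61.3615, -25.8608,   0.0694,   0.047 ,  -0.    ]), 'position': array([0.1653, 0.6025, 0.2141]), 'tcp_rot': array([ 0.1335,  0.991 , -0.0005, -0.0001]), 'contact_force': array([-0.4577,  0.7537, -0.3459]), 'torque': array([-0.0253, -0.0097, -0.0002]), 'finger_force': 0.0, 'width': 1.0025051550473596}
```

View pics/scene0.png

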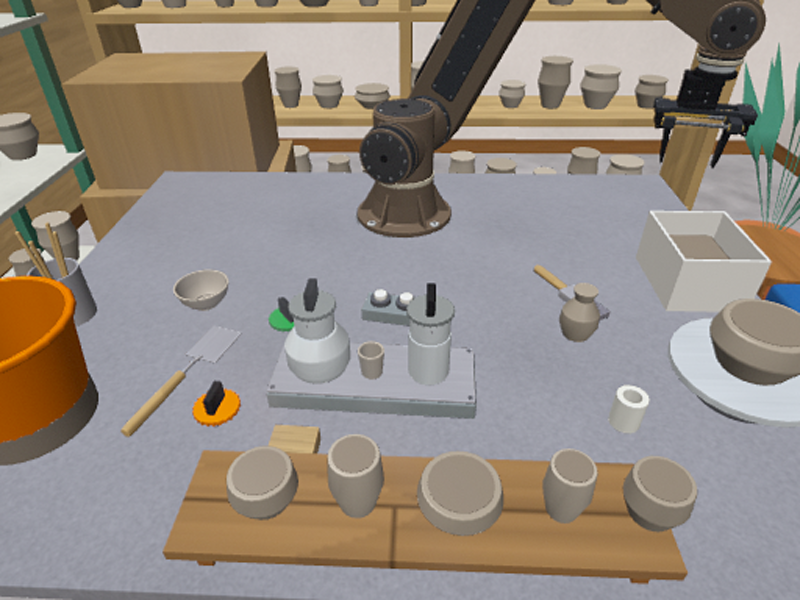

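View pics/top0.png

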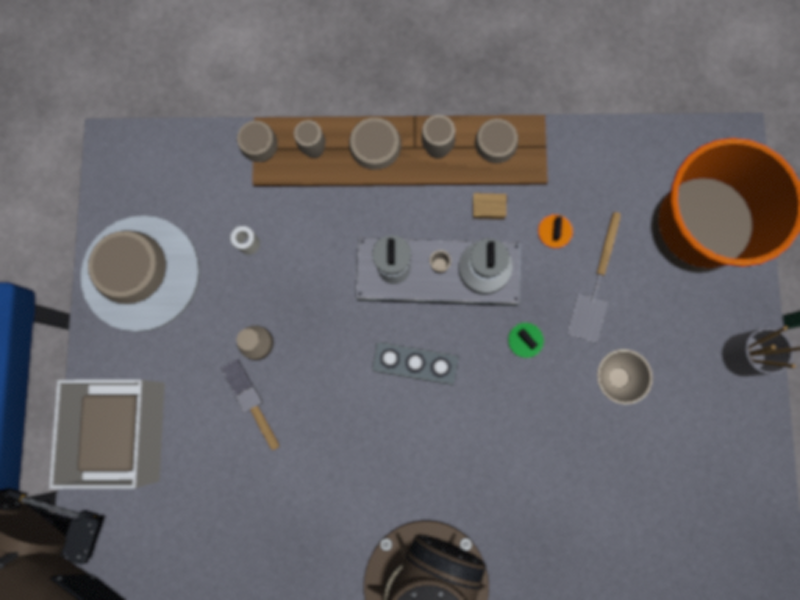

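The pictures show these cap candidates in the top view: the grey cap on the wide-bellied pot at (490,255), the grey cap on the slim pot at (391,252), a green one at (526,340) and an orange one at (556,231). The grey cap on the wide, round-bellied pot (right station) is the one meant. The keys are at (390,358) left, (415,363) middle and (441,367) right. I'll confirm with one enlarged crop and measure.

```bash
cat > h.py <<'E'
import numpy as np,cv2
from rig import sensors,eyes
from scipy.spatial.transform import Rotation as R
np.set_printoptions(precision=4,suppress=True)
def world(n,u,v,z):
    c=eyes.calibration(n);K=np.array(c["camera_matrix"]);T=np.array(c["world_from_camera"])
    d=np.linalg.inv(K)@[u,v,1];d=T[:3,:3]@(d*[1,-1,-1]);return T[:3,3]+d*(z-T[2,3])/d[2]
def pix(n,p):
    c=eyes.calibration(n);K=np.array(c["camera_matrix"]);T=np.array(c["world_from_camera"])
    q=K@((T[:3,:3].T@(np.array(p)-T[:3,3]))*[1,-1,-1]);return q[:2]/q[2]
def blobs(m,amin):
    n,_,s,c=cv2.connectedComponentsWithStats(m.astype(np.uint8));return [(c[i],s[i][4],i) for i in range(1,n) if s[i][4]>=amin]
def togo(p,yaw=None):
    "shift in tool axes from the measured pose to world TCP p"
    o=sensors.get_obs();r=R.from_quat(o["tcp_rot"]);return r.inv().apply(np.array(p)-o["position"])
E
python3 - <<'E'
from h import *
im=eyes.capture("top")
cv2.imwrite("pics/crop1.png",cv2.resize(im[145:250,220:360,::-1],(800,600),interpolation=cv2.INTER_CUBIC))
g=im.min(2); m=np.zeros(g.shape,bool); m[218:245,238:295]=g[218:245,238:295]>170
for c,a,i in blobs(m,8): print("key",c,a,world("top",*c,.052))
b=im.max(2)<50; mm=np.zeros(g.shape,bool); mm[148:180,235:335]=b[148:180,235:335]
for c,a,i in blobs(mm,15):
    print("bar",c,a,world("top",*c,.206))
s=eyes.capture("scene");b=s.max(2)<50;mm=np.zeros(g.shape,bool);mm[175:205,185:290]=b[175:205,185:290]
for c,a,i in blobs(mm,15):
    print("sbar",c,a,world("scene",*c,.19))
g=s.min(2);m=np.zeros(g.shape,bool);m[180:202,230:280]=g[180:202,230:280]>185
for c,a,i in blobs(m,8): print("skey",c,a,world("scene",*c,.052))
E
```

```text
key [249.0909 228.697 ] 33 [0.4444 0.0698 0.052 ]
key [265.5 231.5] 32 [0.4353 0.0184 0.052 ]
key [281.7778 234.3333] 36 [ 0.4262 -0.0325  0.052 ]
bar [250.     160.8261] 46 [0.626  0.0608 0.206 ]
bar [313.5254 162.6102] 59 [ 0.6195 -0.1201  0.206 ]
sbar [275.7374 191.5657] 99 [0.6313 0.0632 0.19  ]
skey [242.8529 187.3824] 34 [ 0.4285 -0.0324  0.052 ]
skey [259.5    189.4211] 38 [0.4376 0.0189 0.052 ]
```

View pics/crop1.png

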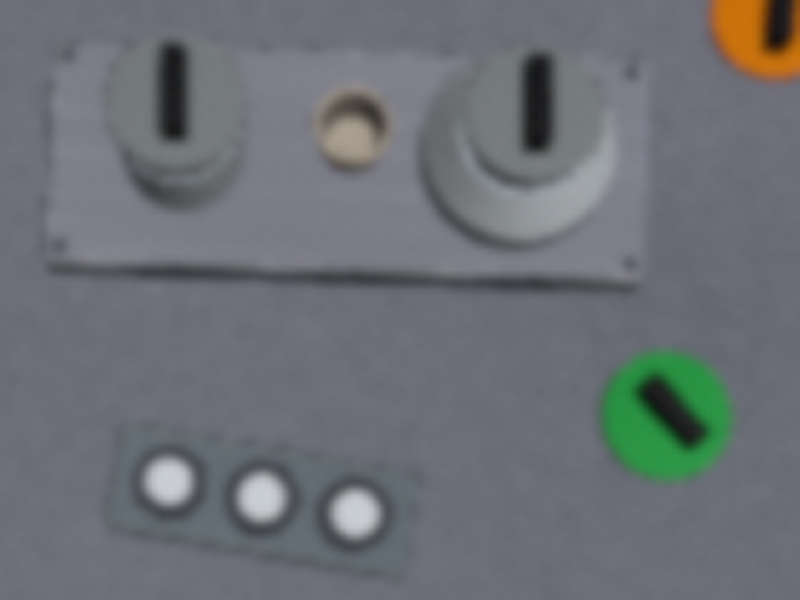

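The crop confirms it: a grey cap with a black bar on the wide-bellied pot at crop (538,105), and all three keys up. Key spacing measures 52.2 mm against the given 52.

```bash
python3 - <<'E'
from h import *
print(togo([.4455,.070,.085]), togo([.4455,.07,.046]), pix("top",(.62,-.12,.206)))
E
```

```text
[-0.4111 -0.4394  0.1296] [-0.4111 -0.4394  0.1686] [313.4704 162.4509]
```

```bash
python3 -m crank '[[0,[-0.10,-0.107,0],0],[0,[-0.20,-0.214,0],0],[0,[-0.30,-0.321,0],0],[0,[-0.411,-0.439,0.03],0],[0,[-0.411,-0.439,0.06],0],[0,[-0.411,-0.439,0.06],0],[0,[-0.411,-0.439,0.06],0],[0,[-0.411,-0.439,0.06],0],[0,[-0.411,-0.439,0.1],0],[0,[-0.411,-0.439,0.13],0],[0,[-0.411,-0.439,0.13],0],[0,[-0.411,-0.439,0.13],0],[0,[-0.411,-0.439,0.13],0],[0,[-0.411,-0.439,0.13],0]]' 20
python3 - <<'E'
from h import *
o=sensors.get_obs();print(o["joint_pos"],o["contact_force"],togo([.4455,.07,.046]))
im=eyes.capture("scene");cv2.imwrite("pics/s1.png",cv2.resize(im[120:260,160:340,::-1],(771,600),interpolation=cv2.INTER_CUBIC))
E
```

```text
t: 1.95
position: [0.4456, 0.0716, 0.0857]
tcp_rot: [0.133, 0.991, 0.0, 0.001]
contact_force: [0.2, -0.1, 1.5]
width: 0.002
finger_force: 0.0
[ 0.0127  0.4518  2.1081  0.0002  0.5798 -1.2921] [ 0.1549 -0.0553  1.4975] [-0.0002 -0.0016  0.0397]
```

View pics/s1.png

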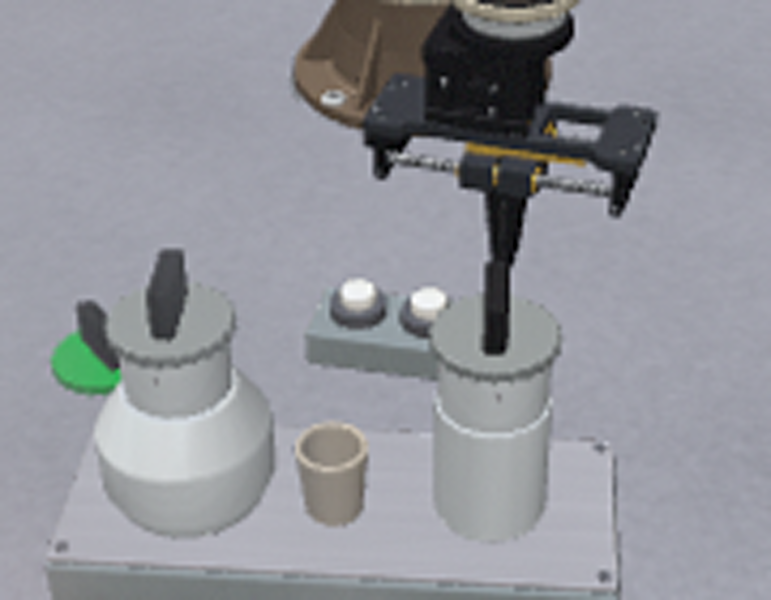

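The picture shows the shut fingers above the left key, which is hidden behind the slim cap at (497,300), and the other two keys clear. Now I'll press it.

```bash
python3 -m crank '[[0,[0,-0.0015,0.02],0],[0,[0,-0.0015,0.032],0],[0,[0,-0.0015,0.038],0],[0,[0,-0.0015,0.041],0],[0,[0,-0.0015,0.042],0],[0,[0,-0.0015,0.042],0]]'
```

```text
t: 2.75
position: [0.4453, 0.0695, 0.0454]
tcp_rot: [0.133, 0.991, 0.0, 0.001]
contact_force: [-10.9, 2.7, 53.4]
width: 0.001
finger_force: 26.7
```

```bash
python3 -m crank '[[0,[0,0,-0.02],0],[0,[0,0,-0.035],0],[0,[0,0,-0.035],0],[0,[-0.005,-0.05,-0.035],0],[0,[-0.01,-0.1036,-0.035],0],[0,[-0.01,-0.1036,-0.035],0],[0,[-0.01,-0.1036,-0.035],0],[0,[-0.01,-0.1036,-0.02],0],[0,[-0.01,-0.1036,-0.01],0],[0,[-0.01,-0.1036,-0.004],0],[0,[-0.01,-0.1036,-0.001],0],[0,[-0.01,-0.1036,-0.001],0],[0,[-0.01,-0.1036,-0.001],0]]'
```

```text
t: 4.38
position: [0.4275, -0.0325, 0.0455]
tcp_rot: [0.133, 0.991, 0.0, 0.001]
contact_force: [-6.8, 8.1, 45.6]
width: 0.006
finger_force: 22.9
```

```bash
python3 -m crank '[[0,[0,0,-0.02],0],[0,[0,0,-0.035],0],[0,[0,0,-0.035],0],[0,[0.005,0.052,-0.035],0],[0,[0.005,0.052,-0.035],0],[0,[0.005,0.052,-0.035],0],[0,[0.005,0.052,-0.02],0],[0,[0.005,0.052,-0.01],0],[0,[0.005,0.052,-0.004],0],[0,[0.005,0.052,0],0],[0,[0.005,0.052,0],0],[0,[0.005,0.052,0],0]]'
python3 - <<'E'
from h import *
# wide cap geometry: bar silhouette + disc edge fit in top view
im=eyes.capture("top")
b=im.max(2)<60;m=np.zeros(b.shape,bool);m[148:178,300:328]=b[148:178,300:328]
pts=np.argwhere(m)[:,::-1]
print("bar",pts.min(0),pts.max(0),pts.mean(0),cv2.minAreaRect(pts.astype(np.float32)))
for z in(.206,.173):print(z,world("top",*pts.mean(0),z))
w=np.array([world("top",*p,.206)[:2] for p in pts]);C=np.cov(w.T);e=np.linalg.eigh(C)[1][:,1];print("bar dir deg",np.degrees(np.arctan(e[1]/e[0])))
cv2.imwrite("pics/w1.png",cv2.resize(im[140:195,290:345,::-1],(600,600),interpolation=cv2.INTER_CUBIC))
E
```

```text
t: 5.88
position: [0.4363, 0.0175, 0.0456]
tcp_rot: [0.133, 0.991, -0.0, 0.001]
contact_force: [-9.2, -6.3, 43.8]
width: 0.005
finger_force: 22.0
bar [312 155] [315 170] [313.5 162.5] ((313.5, 162.5), (15.0, 3.0), 90.0)
0.206 [ 0.6199 -0.1201  0.206 ]
0.173 [ 0.6275 -0.1237  0.173 ]
bar dir deg -2.418448079065287
```

View pics/w1.png

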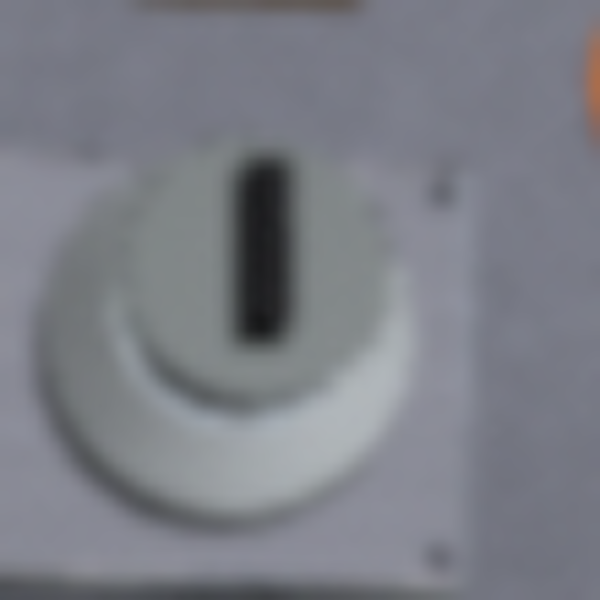

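All three keys went fully in, in the order left, right, middle. The wide cap's disc centre sits at crop (260,270) with its bar at (264,250), about 2.4° off world x. I'll lift, then approach with a half turn, which leaves joint 6 room to turn both ways.

```bash
python3 -m crank '[[0,[0,0,-0.04],0],[0,[0,0,-0.1],0],[0,[0,0,-0.16],0],[0.5,[0,0,-0.215],0.18],[0.5,[-0.05,-0.02,-0.215],0.36],[0.5,[-0.1,-0.04,-0.215],0.54],[0.5,[-0.15,-0.06,-0.215],0.72],[0.5,[-0.216,-0.0857,-0.215],0.9],[0.5,[-0.216,-0.0857,-0.215],1.08],[0.5,[-0.216,-0.0857,-0.215],1.26],[0.5,[-0.216,-0.0857,-0.215],1.44],[0.5,[-0.216,-0.0857,-0.215],1.62],[0.5,[-0.216,-0.0857,-0.215],1.8],[0.5,[-0.216,-0.0857,-0.215],1.98],[0.5,[-0.216,-0.0857,-0.215],2.16],[0.5,[-0.216,-0.0857,-0.215],2.34],[0.5,[-0.216,-0.0857,-0.215],2.52],[0.5,[-0.216,-0.0857,-0.215],2.7],[0.5,[-0.216,-0.0857,-0.215],2.917],[0.5,[-0.216,-0.0857,-0.215],2.917]]'
python3 -m crank '[[0.5,[0,0,0],0],[0.5,[0,0,0],0]]'
python3 - <<'E'
from h import *
o=sensors.get_obs();r=R.from_quat(o["tcp_rot"]);y=r.as_matrix()[:,1]
print(o["joint_pos"],"tool y deg",np.degrees(np.arctan2(y[1],y[0])),"go",togo([.622,-.1225,.177]),pix("scene",(.622,-.1225,.19)))
im=eyes.capture("scene");cv2.imwrite("pics/s2.png",cv2.resize(im[130:230,150:283,::-1],(798,600),interpolation=cv2.INTER_CUBIC))
E
```

```text
t: 8.43
position: [0.6218, -0.1219, 0.2584]
tcp_rot: [1.0, -0.022, -0.0, -0.0]
contact_force: [-0.2, 0.2, 0.0]
width: 0.501
finger_force: 0.0
t: 8.68
position: [0.6219, -0.1218, 0.2586]
tcp_rot: [1.0, -0.02, 0.0, -0.0]
contact_force: [0.0, 0.3, 0.7]
width: 0.501
finger_force: 0.0
[-0.2975  0.4659  1.4796  0.0001  1.1961  1.3141] tool y deg -92.34178777955161 go [0.0001 0.0008 0.0816] [198.2487 187.8661]
```

View pics/s2.png

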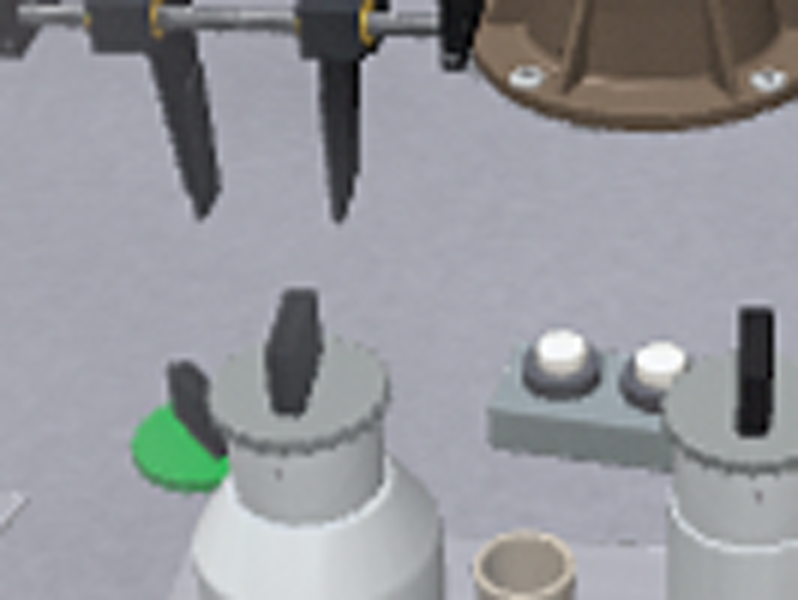

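The bar, centred at (294,350), lies within 1 px of my prediction (289,347), and the fingers straddle it. Next: descend and close.

```bash
python3 -m crank '[[0.5,[0,0,0.03],0],[0.5,[0,0,0.06],0],[0.5,[0,0,0.075],0],[0.5,[0,0,0.0815],0],[0.5,[0,0,0.0815],0],[0,[0,0,0.0815],0],[0,[0,0,0.0815],0],[0,[0,0,0.0815],0],[0,[0,0,0.0815],0],[0,[0,0,0.0815],0],[0,[0,0,0.0815],0]]' 25
```

```text
t: 10.1
position: [0.622, -0.1217, 0.1773]
tcp_rot: [1.0, -0.022, 0.0, -0.0]
contact_force: [-1.0, -0.5, 2.6]
width: 0.144
finger_force: 25.0
```

```bash
q='from h import *;o=sensors.get_obs();print(o["torque"],o["joint_pos"][5],R.from_quat(o["tcp_rot"]).as_euler("zyx")[0])'; python3 -c "$q"; python3 -m crank '[[0,[0,0,0],0.05],[0,[0,0,0],0.1],[0,[0,0,0],0.15],[0,[0,0,0],0.2],[0,[0,0,0],0.25],[0,[0,0,0],0.25]]' 40; python3 -c "$q"
```

```text
[-0.0966  0.2138 -0.054 ] 1.3165081665215044 0.04321480735139005
t: 10.85
position: [0.6221, -0.1217, 0.1773]
tcp_rot: [0.989, -0.146, 0.0, -0.0]
contact_force: [0.4, -0.4, 2.2]
width: 0.145
finger_force: 40.0
[-0.0396  0.1898 -0.076 ] 1.5662352248682119 0.2928907133306935
```

It turned freely past 0.2 rad, so this is the opening direction. I'll carry on towards the stop.

```bash
q='from h import *;o=sensors.get_obs();print(o["torque"],o["joint_pos"][5],R.from_quat(o["tcp_rot"]).as_euler("zyx")[0])'; python3 -m crank '[[0,[0,0,0],0.12],[0,[0,0,0],0.24],[0,[0,0,0],0.36],[0,[0,0,0],0.48],[0,[0,0,0],0.58],[0,[0,0,0],0.66],[0,[0,0,0],0.71],[0,[0,0,0],0.74],[0,[0,0,0],0.74]]'; python3 -c "$q"; python3 -m crank '[[0,[0,0,0],0.02],[0,[0,0,0],0.04],[0,[0,0,0],0.06],[0,[0,0,0],0.06]]'; python3 -c "$q"
```

```text
t: 11.98
position: [0.6221, -0.1217, 0.1773]
tcp_rot: [0.87, -0.494, 0.0, -0.0]
contact_force: [-0.7, 1.0, 3.3]
width: 0.145
finger_force: 40.0
[ 0.0092  0.118  -0.0701] 2.3057239581115905 1.0324097505838838
t: 12.48
position: [0.6221, -0.1217, 0.1773]
tcp_rot: [0.854, -0.52, 0.0, -0.0]
contact_force: [0.8, -0.3, 4.8]
width: 0.146
finger_force: 40.0
[ 0.0331  0.1294 -0.0098] 2.3670796191961325 1.093798857763655
```

```bash
q='from h import *;o=sensors.get_obs();print(o["torque"],o["joint_pos"][5],R.from_quat(o["tcp_rot"]).as_euler("zyx")[0])'; python3 -m crank '[[0,[0,0,0],0.02],[0,[0,0,0],0.04],[0,[0,0,0],0.04]]'; python3 -c "$q";  python3 -m crank '[[0,[0,0,0],0.02],[0,[0,0,0],0.04],[0,[0,0,0],0.04]]'; python3 -c "$q"
```

```text
t: 12.85
position: [0.6224, -0.1217, 0.1773]
tcp_rot: [0.844, -0.537, 0.001, -0.0]
contact_force: [5.3, 0.5, 4.5]
width: 0.145
finger_force: 40.0
[ 0.0774 -0.6882  0.1935] 2.4067949840639544 1.1334714267800803
t: 13.22
position: [0.6224, -0.1217, 0.1773]
tcp_rot: [0.833, -0.554, 0.001, -0.0]
contact_force: [5.9, 0.2, 4.8]
width: 0.144
finger_force: 40.2
[ 0.1275 -0.7947  0.7187] 2.4468693867634554 1.173295442778055
```

The stop is reached: torque is up to 0.7 N m at about 1.1 rad. I'll back off a little and lift straight up.

```bash
python3 -m crank '[[0,[0,0,0],-0.03],[0,[0,0,0],-0.06],[0,[0,0,-0.003],-0.06],[0,[0,0,-0.006],-0.06],[0,[0,0,-0.01],-0.06],[0,[0,0,-0.01],-0.06]]'
```

```text
t: 13.98
position: [0.621, -0.1215, 0.1864]
tcp_rot: [0.849, -0.529, -0.001, 0.0]
contact_force: [-0.4, -0.2, -1.3]
width: 0.146
finger_force: 40.0
```

```bash
python3 -m crank '[[0,[0,0,-0.01],0],[0,[0,0,-0.025],0],[0,[0,0,-0.04],0],[0,[0,0,-0.055],0],[0,[0,0,-0.07],0],[0,[0,0,-0.083],0],[0,[0,0,-0.091],0],[0,[0,0,-0.091],0],[0,[0,0,-0.091],0],[0,[0,0,-0.091],0],[0,[0,0,-0.091],0],[0,[0,0,-0.091],0]]'; python3 - <<'E'
from h import *
im=eyes.capture("scene");cv2.imwrite("pics/s3.png",cv2.resize(im[100:250,120:320,::-1],(800,600),interpolation=cv2.INTER_CUBIC))
print(sensors.get_obs()["joint_velocities"])
E
```

```text
t: 15.48
position: [0.6219, -0.1217, 0.278]
tcp_rot: [0.849, -0.528, -0.0, -0.0]
contact_force: [0.2, -0.0, -0.9]
width: 0.145
finger_force: 40.0
[-0.0016 -0.0023 -0.0022 -0.0012 -0.0008  0.0009]
```

View pics/s3.png

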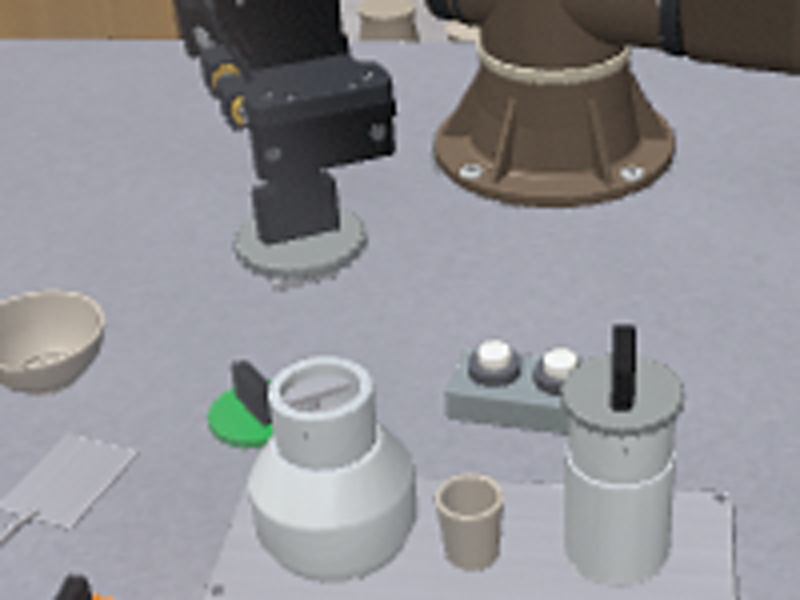

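The cap hangs level in the fingers at (300,240), 10 cm above the open wide pot at (322,390). The slim cap at (622,395) and the bystanders are in place, and the visible keys are up.

```bash
python3 -c "
from rig import ctrl;print(ctrl.finish_job())"
```

```text
the job is handed in; nothing more can be done
None
```

I pressed the left, right and middle keys in that order, turned the wide pot's cap free, and handed the job in with the cap held level and still about 10 cm above its pot's mouth; no pass/fail result was returned.

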